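# Refit the filter tube in the water filter on the turntable

### The arm

A 6-joint arm with a two-finger parallel gripper is mounted at the origin on the work surface. World frame = base frame: x ahead of the robot, y to its left, z up, the work surface at z = 0. Lengths are in m, angles in rad, forces in N, time in s.
With the tool pointing down it reaches from about 0.35 to 0.925 m from the base axis. Payload 6.4 kg.
Tool frame: the origin (TCP) lies at the very end of the fingers, on their centre line; the grasp point (between the pads) lies 19 mm behind it; z points along the fingers, y is the line along which they close (so a half turn about z gives the same grasp; the last joint's range is limited). The gripper opens to 85 mm and grips with 20 to 120 N. Pads are 22 mm wide; open, the fingers measure 114 mm over their backs; the gripper's body (76 mm by 85 mm) begins 54 mm behind the grasp point. The pads swing forward as they close: fully open they stand 13 mm farther back than shut.
Start: joints at [-1.458, 0.245, 1.558, -0, 1.339, -0.174], TCP at [0.184, -0.623, 0.231] pointing down, gripper open.
Joint ranges: [-3.13, 3.13], [-1.02, 2.26], [0.13, 2.54], [-0.95, 4.09], [0.21, 2.88], [-2.74, 2.74]. Speed limits (rad/s): [2.57, 2.57, 3.14, 3.14, 3.14, 3.14].

### API

Orientations are given as a unit quaternion [w, x, y, z].
In Python, from station import env gives the robot as it stands. Calls block until the motion is done:
- env.move_pose(position, orientation): joint-space move of the TCP to a pose.
- env.move_linear(position, rotation=None, rate=0.15): straight line of the TCP; rotation=None keeps the orientation; rate is the mean speed in m/s.
- env.movej(angles): joint-space move.
- env.open_gripper() and env.grab(strength=None): open the fingers fully, or close them until they stop; strength is the grip in N (None keeps the last).
- env.pause(seconds).
- env.inverse_kinematics(position, orientation): joint angles nearest the present ones, or None.
- env.grab_frame(name): name is "side" or "top"; returns a dict with "color" (420x560x3 uint8, red, green, blue), "camera_matrix" (3x3 intrinsics, pixels), "D" ([k1, k2, p1, p2, k3] as OpenCV has them; the pictures are not rectified), "origin" and "orientation" of the camera in the world. Camera axes: x right, y up, looking along -z (the intrinsics and any distortion apply to the point x, -y, -z); pixel columns grow to the right and rows downward; lengths in m; the calibration is good to about 2 mm. A picture is of the moment at which its call begins. There is no depth.
A pose or a line that the arm cannot do raises env.Unreachable and nothing moves.
- env.finish_job(): hands the job in; it is judged then, once.
Readings, each from a call of its own:
- env.current_t(): time.
- env.current_joint_positions(): joint angles.
- env.current_joint_velocities(): joint speeds.
- env.current_effort(): joint torques, N m.
- env.current_tool_pos(): TCP position.
- env.current_tcp_rot(): TCP orientation.
- env.current_force(): force on the tool from outside, world axes, zero at the start.
- env.current_ft_torque(): the same for the moment, N m.
- env.current_width(): opening from 0.0 (shut) to 1.0 (fully open).
- env.current_grasp_force(): force on a finger pad.
Only numpy, scipy, OpenCV 4.12 (cv2) and the standard library are available. Lean on these libraries where they do the work, as an engineer would, in place of code of your own. Each camera call takes 0.05 s, during which the arm holds its last target. There are 200 camera calls.

### The job

Raise the lid of the white water filter on the turntable to about 60 degrees and leave it standing there. Then take the white filter tube out of its drying stand and push it into the sloping collet under the lid, past the stiff seal until it bottoms, and let go. Leave the jars, mortar, strainer and funnel where they are.

Things in the scene. Friction and masses are not known exactly. Their poses are not given: they have to be found in the camera images.
- filter: White plastic water filter, an open-topped box 174 mm (x) by 140 mm (y) by 100 mm high with 5 mm walls and a hinged lid on top, fixed on the 420 mm round turntable (its top 40 mm above the table; the turntable is locked and does not turn). Origin: centre of its underside; z up, its front faces its own -x, roughly towards the robot. The hinge is along its own y at its back (x = +90 mm, z = 100 mm). The collet is inside it
- lid (a joint): Angle of the lid in rad: 0 is shut (level), growing as the front edge rises; 60 degrees is 1.047; range 0 to 1.75. It may start a little ajar. The hinge is stiff (friction 0.45 N m): the lid stays where it is left. Lid plate 180 mm long, 142 mm wide, 7 mm thick
- lid_hinge (a point): Middle of the lid's hinge axis; the axis is along the filter's y. Fixed
- lid_bar (a point): Centre of the lid's handle: a round steel cross-bar, 16 mm thick and 44 mm long along the filter's y, held by a 14 mm wide stem 28 mm in front of the lid's front edge, 211 mm from the hinge axis; free space below and beside it. Can be pinched end to end (44 mm) from above. Rises with the lid; at lid angle 0 it is 3 mm above the hinge axis' height
- collet: Steel push-fit collet fixed in the filter, hidden while the lid is shut. Origin: centre of its mouth, at x = -25, y = 0, z = 85 mm in the filter's frame. z points out of the bore, leaning 35 degrees from vertical to the filter's front (-x); y is the filter's y. Bore 26 mm wide, mouth flared to 33 mm over 5 mm, outside 43 mm; hard floor, where the tube bottoms, 45 mm below the mouth
- seal (a joint): How far (m) the stiff rubber seal in the bore has been pushed in. It starts 17 mm below the mouth, fills the bore, needs a steady push of about 8 to 10 N along the bore, stays where it is pushed, and reads about 0.028 when the tube bottoms
- stand: Drying stand for the tube: marble block 85 by 85 by 40 mm, fixed, origin at the centre of its underside, with one 27 mm hole 30 mm deep in the middle of its top, in which the tube stands upright; left or right of the turntable
- tube: The filter tube, white ceramic, 24 mm thick and 140 mm long, weight about 0.12 kg, loose; either end may go in. Origin: centre of its lower end, 10 mm above the table at the start; z along the tube, upwards. A thin steel band near its upper end. Grip it 30 to 40 mm below its upper end, fingers along it: lower down the palm would meet the tube
- tube_mid (a point): Centre of the filter tube, 70 mm from both ends; at the start 80 mm above the table
- jar1_mid (a point): squat glass jar with black twist cap, 72 mm across, 76 mm tall, loose; this point is its centre. A bystander, on the turntable
- jar2_mid (a point): squat glass jar with black twist cap, 72 mm across, 76 mm tall, loose; this point is its centre. A bystander, on the turntable
- jar3_mid (a point): squat glass jar with black twist cap, 72 mm across, 76 mm tall, loose; this point is its centre. A bystander, on the turntable
- jar4_mid (a point): squat glass jar with black twist cap, 72 mm across, 76 mm tall, loose; this point is its centre. A bystander, on the table
- mortar_mid (a point): white ceramic mortar 110 mm across and 65 mm tall with its pestle leaning in it (108 mm tall in all), loose, on the table at the side opposite the stand; this point is the centre of the mortar. A bystander
- strainer_mid (a point): steel tea strainer, a bowl 72 mm across and 34 mm tall with a 95 mm long handle, loose on the table to the left; this point is the centre of its bowl. A bystander
- funnel_mid (a point): small green plastic funnel standing mouth down on the turntable, 72 mm across, 75 mm tall; this point is its centre. A bystander

How it is judged:
By the outcome, as a careful person would: the job done as asked, in the order asked, and still so for the second after the job is handed in, with the robot touching nothing.
It also fails if it takes over 61 s, if anything falls off the work surface, if the arm or the gripper's body presses on something with over 40 N, if the wrist force passes 120 N, or if a joint passes its speed limit or range.

## Working session

There is one attempt and no reset: what is moved stays moved. The work goes in short steps, each a Python script; the robot and the scene stay as the last script left them, time stands still between calls to the robot, and variables do not carry over. Pictures are saved under pics/ and viewed, at most 10 in all, crops included, and the job is handed in when it is done.

```bash
ls; mkdir -p pics; python3 - <<'E'
from station import env
import cv2,numpy as np,pickle
for n in("side","top"):
    f=env.grab_frame(n); pickle.dump(f,open(f"pics/{n}0.pkl","wb"))
    cv2.imwrite(f"pics/{n}0.png",cv2.cvtColor(f["color"],cv2.COLOR_RGB2BGR))
    print(n,f["camera_matrix"],f["D"],f["origin"],f["orientation"])
print(env.current_t())
E
```

```text
pics
side [[481.97370227   0.         279.29817946]
 [  0.         481.97370227 214.62423985]
 [  0.           0.           1.        ]] [-0.14920815  0.          0.          0.          0.        ] [-0.2621597   0.38827792  1.05897696] [-0.49082098 -0.20877484  0.32166141  0.78233098]
top [[430.86023316   0.         277.99314273]
 [  0.         430.86023316 212.44642065]
 [  0.           0.           1.        ]] [-0.1084363  0.         0.         0.         0.       ] [0.46391527 0.00788578 1.08835919] [ 0.71447148  0.03578011 -0.04040089 -0.69758014]
0.1
```

View pics/top0.png

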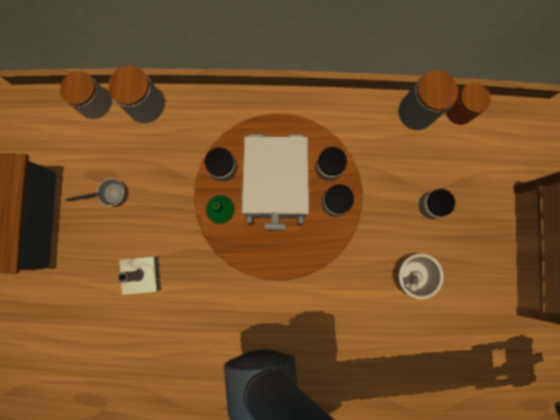

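View pics/side0.png

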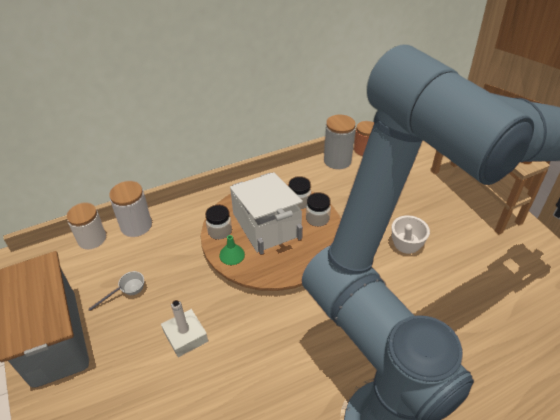

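Top view: lid around (276,176), handle bar about (275,227), stand (139,275) with the tube's top about (122,277). Side view: bar about (284,214), tube top (177,303). I'll zoom in on all four in one composite.

```bash
cat >h.py <<'E'
import cv2,numpy as np,pickle
from scipy.spatial.transform import Rotation as R
def cam(f):
    q=np.array(f["orientation"]); return R.from_quat(q[[1,2,3,0]]).as_matrix()@np.diag([1,-1,-1]),np.array(f["origin"])
def ray(f,uv):
    p=cv2.undistortPoints(np.array([[uv]],float),np.array(f["camera_matrix"]),np.array(f["D"]))[0,0]
    M,o=cam(f); d=M@[p[0],p[1],1]; return o,d/np.linalg.norm(d)
def plane(f,uv,z):
    o,d=ray(f,uv); return o+d*(z-o[2])/d[2]
def tri(f,uv,g,vw):
    A=np.zeros((3,3));b=np.zeros(3);L=[ray(f,uv),ray(g,vw)]
    for o,d in L:
        P=np.eye(3)-np.outer(d,d);A+=P;b+=P@o
    x=np.linalg.solve(A,b); return x,[np.linalg.norm(np.cross(d,x-o)) for o,d in L]
def proj(f,X):
    M,o=cam(f); return cv2.projectPoints(np.array(X,float).reshape(-1,1,3),cv2.Rodrigues(M.T)[0],-M.T@o,np.array(f["camera_matrix"]),np.array(f["D"]))[0][:,0]
def load(n): return pickle.load(open(f"pics/{n}.pkl","rb"))
def crop(f,u,v,w,h,s): return cv2.resize(cv2.cvtColor(f["color"],cv2.COLOR_RGB2BGR)[v:v+h,u:u+w],None,fx=s,fy=s,interpolation=cv2.INTER_CUBIC)
def quat(xa,za):
    z=np.array(za,float);z/=np.linalg.norm(z);x=np.array(xa,float);x-=z*(x@z);x/=np.linalg.norm(x)
    q=R.from_matrix(np.c_[x,np.cross(z,x),z]).as_quat();return q[[3,0,1,2]]
E
python3 - <<'E'
from h import *
t,s=load("top0"),load("side0")
a=crop(t,230,125,100,110,4)[:300]; 
top=np.hstack([crop(t,226,170,100,75,4),crop(t,100,245,100,75,4)])
bot=np.hstack([crop(s,215,165,100,75,4),crop(s,150,285,100,75,4)])
cv2.imwrite("pics/comp0.png",np.vstack([top,bot]))
# lid corners
for n,f,c in(("top",t,(276,176)),("side",s,(262,195))):
    g=cv2.cvtColor(f["color"],cv2.COLOR_RGB2HSV); m=((g[...,1]<60)&(g[...,2]>150)).astype(np.uint8)
    k,l,st,ce=cv2.connectedComponentsWithStats(m); i=l[c[1],c[0]]
    cn=max(cv2.findContours((l==i).astype(np.uint8),0,2)[0],key=cv2.contourArea)
    print(n,st[i],cv2.minAreaRect(cn),cv2.approxPolyDP(cn,4,True)[:,0].tolist(),f["color"][c[1],c[0]])
    i=l[275,145]
    if n=="top":
        cn=max(cv2.findContours((l==i).astype(np.uint8),0,2)[0],key=cv2.contourArea);r=cv2.minAreaRect(cn);print("stand",st[i],r)
        print(plane(f,r[0],.04))
E
```

```text
top [     0      0    560    420 234863] ((279.5, 209.5), (419.0, 559.0), 90.0) [[0, 0], [0, 419], [559, 419], [559, 0]] [185 170 140]
stand [141 267  15  24 239] ((148.0, 278.5), (23.0, 14.0), 90.0)
[0.40817762 0.31466835 0.04      ]
side [ 230  172   81   47 2048] ((272.0289306640625, 195.8121337890625), (46.51339340209961, 75.2442398071289), 72.18110656738281) [[310, 191], [295, 194], [273, 172], [230, 186], [254, 218], [276, 210], [278, 218], [291, 214], [282, 209], [301, 202]] [220 214 202]
```

View pics/comp0.png

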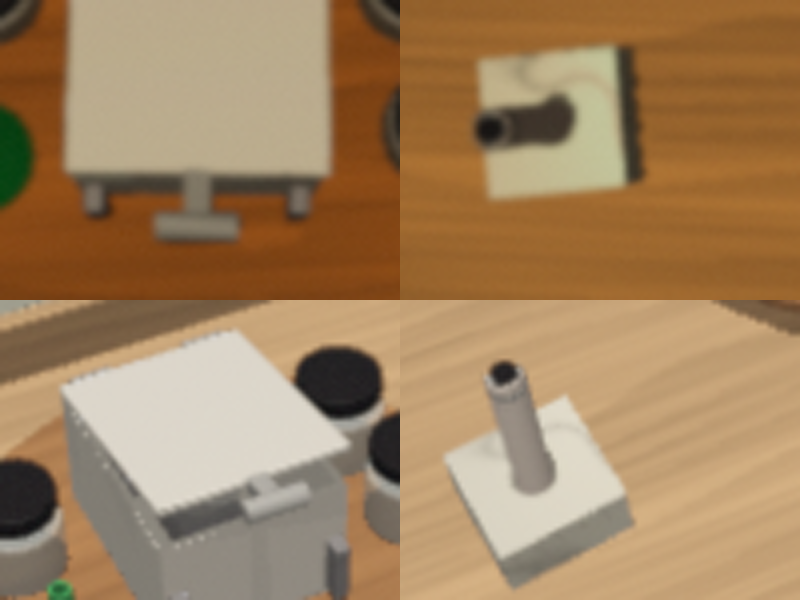

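Composite: lid slightly ajar (front gap seen from the side); bar centre ≈(275,227) top / (284,214.5) side; tube top ≈(122,277) / (176,303).

```bash
python3 - <<'E'
from h import *
np.set_printoptions(precision=4,suppress=True)
t,s=load("top0"),load("side0")
T=lambda X,Y:((X+.5)/4-.5+226,(Y+.5)/4-.5+170)
T2=lambda X,Y:((X-400+.5)/4-.5+100,(Y+.5)/4-.5+245)
S=lambda X,Y:((X+.5)/4-.5+215,(Y-300+.5)/4-.5+165)
S2=lambda X,Y:((X-400+.5)/4-.5+150,(Y-300+.5)/4-.5+285)
print("bar",tri(t,T(196.5,227),s,S(277,499)))
print("barL",tri(t,T(154,225),s,S(243,504)),"R",tri(t,T(240,230),s,S(311,492)))
print("FL",tri(t,T(65,173),s,S(160,514)));print("FR",tri(t,T(331,175),s,S(350,441)))
print("BL",tri(t,(244.2,136),s,S(62,387)));print("BR",tri(t,(308,136),s,S(236,331)))
print("tubetop",tri(t,T2(490,130),s,S2(505,373)),plane(t,T2(490,130),.15),plane(s,S2(505,373),.15))
print("stand",[plane(t,T2(*c),.04) for c in((477,60),(617,45),(630,185),(490,199),(553,122))])
print("standS",np.mean([plane(s,S2(*c),.04) for c in((568,397),(626,495),(501,558),(445,457))],0))
for n,f in(("top",t),("side",s)):
    g=cv2.cvtColor(f["color"],cv2.COLOR_RGB2HSV)
    m=((g[...,1]<100)&(g[...,2]>120)).astype(np.uint8)
    if n=="top":
        cn=max([c for c in cv2.findContours(m,0,2)[0] if cv2.pointPolygonTest(c,(276,176),False)>0],key=cv2.contourArea)
        print(cv2.minAreaRect(cn),cv2.approxPolyDP(cn,3,True)[:,0].tolist())
# bystanders (top of jars z=.116 / .076), funnel
for nm,uv,z in(("j1",(220,163),.116),("j2",(331,162),.116),("j3",(338,200),.116),("fun",(220,209),.08),("strainer",(112,194),.03)): print(nm,plane(t,uv,z))
E
```

```text
bar (array([0.5317, 0.0081, 0.1826]), [np.float64(0.0013402102639896228), np.float64(0.0013402102639896685)])
barL (array([0.5322, 0.0311, 0.1877]), [np.float64(0.0005329606109611606), np.float64(0.0005329606109610879)]) R (array([ 0.5306, -0.0154,  0.1797]), [np.float64(0.0018323549214737953), np.float64(0.0018323549214737612)])
FL (array([0.5593, 0.0787, 0.1754]), [np.float64(0.0014379951233589921), np.float64(0.0014379951233587868)])
FR (array([ 0.5618, -0.0617,  0.1796]), [np.float64(0.00033760708219355927), np.float64(0.00033760708219347037)])
BL (array([0.7361, 0.0811, 0.1456]), [np.float64(0.002271762436390751), np.float64(0.002271762436390644)])
BR (array([ 0.7425, -0.0614,  0.1395]), [np.float64(0.0004073281612250244), np.float64(0.0004073281612251055)])
tubetop (array([0.4144, 0.3404, 0.1469]), [np.float64(0.0010820739029773565), np.float64(0.0010820739029774235)]) [0.415  0.3403 0.15  ] [0.4114 0.3397 0.15  ]
stand [array([0.4516, 0.3897, 0.04  ]), array([0.4635, 0.3027, 0.04  ]), array([0.3791, 0.2908, 0.04  ]), array([0.3675, 0.3773, 0.04  ]), array([0.4155, 0.3402, 0.04  ])]
standS [0.4115 0.34   0.04  ]
((275.0, 177.5), (87.0, 66.0), 90.0) [[245, 137], [242, 211], [272, 213], [272, 221], [277, 220], [278, 213], [307, 213], [306, 138], [260, 134]]
j1 [0.6805 0.139  0.116 ]
j2 [ 0.6893 -0.1168  0.116 ]
j3 [ 0.6011 -0.1336  0.116 ]
fun [0.5779 0.1395 0.08  ]
strainer [0.615  0.4211 0.03  ]
```

```bash
python3 - <<'E'
from station import env
from h import *
np.set_printoptions(precision=3,suppress=True)
H=np.array([.739,.0085,.140]); th0=.19
# feasibility for later stages
a=np.array([-np.sin(np.radians(35)),0,np.cos(np.radians(35))]); M=np.array([.624,.0085,.125])
for sx in(1,-1):
    q=quat([sx,0,0],[0,0,-1]); print(sx,[env.inverse_kinematics(p,q) for p in([.532,.0085,.164],[.633,.0085,.304],[.413,.34,.096])])
    qi=quat([sx,0,.7*sx],-a); print([env.inverse_kinematics(M+a*d,qi) for d in(.041,.19)])
E
```

```text
1 [array([-0.197,  0.042,  1.913, -0.   ,  1.186,  1.374]), array([-0.165,  0.156,  1.528, -0.   ,  1.458,  1.405]), array([ 0.477,  0.146,  1.941, -0.   ,  1.054,  2.047])]
[array([-0.232, -0.073,  2.132,  0.278,  0.5  ,  1.135]), array([-0.287, -0.496,  2.223,  0.221,  0.836,  1.184])]
-1 [array([-0.197,  0.042,  1.913, -0.   ,  1.186, -1.768]), array([-0.165,  0.156,  1.528, -0.   ,  1.458, -1.736]), array([ 0.477,  0.146,  1.941, -0.   ,  1.054, -1.094])]
[array([-0.232, -0.073,  2.132,  0.278,  0.5  , -2.007]), array([-0.287, -0.496,  2.223,  0.221,  0.836, -1.957])]
```

```bash
python3 - <<'E'
from station import env
from h import *
np.set_printoptions(precision=3,suppress=True)
q=quat([1,0,0],[0,0,-1])
env.move_pose([.532,.0085,.27],q)
env.move_linear([.532,.0085,.162],rate=.1)
print(env.current_force(),env.current_t())
env.grab(30); print(env.current_width(),env.current_grasp_force(),env.current_force(),env.current_tool_pos(),env.current_t())
for n in("side","top"):
    f=env.grab_frame(n); pickle.dump(f,open(f"pics/{n}1.pkl","wb"))
cv2.imwrite("pics/c1.png",np.hstack([crop(load("top1"),226,150,100,110,4),crop(load("side1"),215,130,100,110,4)]))
E
```

```text
[ 0.523 -0.291 -0.036] 3.8917
0.5097421580545984 34.950220584869385 [-0.988 -5.319  0.885] [0.532 0.008 0.162] 4.35
```

View pics/c1.png

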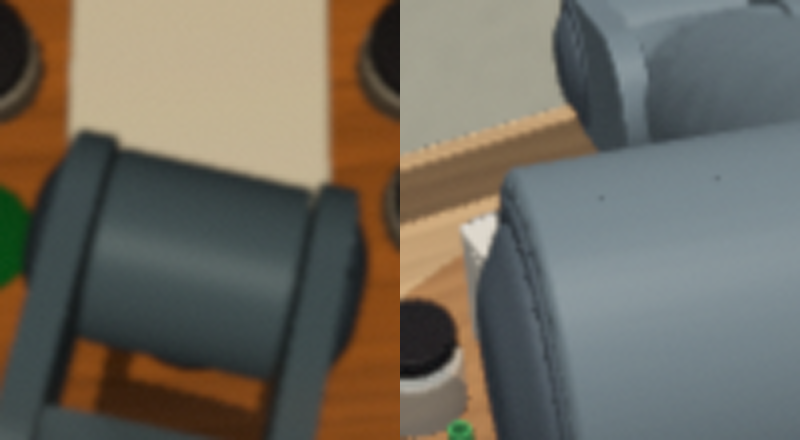

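Both views are blocked by the arm, but a width of 0.51 (≈43 mm) means the bar is pinched. Lifting along the arc.

```bash
python3 - <<'E'
from station import env
from h import *
np.set_printoptions(precision=3,suppress=True)
H=np.array([.739,.0085,.140])
p0=np.array(env.current_tool_pos())
B=lambda t:H+[-.211*np.cos(t)-0*np.sin(t),0,.211*np.sin(t)+.003*np.cos(t)]
off=None
for t in np.linspace(.19,1.055,10)[1:]:
    p=p0+B(t)-B(.19)
    env.move_linear(p,rate=.1)
    f=env.current_force(); print(round(t,2),f,env.current_width(),round(env.current_grasp_force(),1))
    if np.linalg.norm(f)>45: print("STOP");break
print(env.current_t())
E
```

```text
0.29 [-0.136 -2.219 -0.502] 0.5041982185157649 34.6
0.38 [-0.638 -1.229 -0.282] 0.5084330125540297 34.3
0.48 [-1.583 -1.081  0.472] 0.5057670941200861 34.0
0.57 [-0.954  0.593  1.258] 0.507472380746487 33.8
0.67 [-0.095  2.72  -0.003] 0.5075632874627188 33.5
0.77 [ 1.229  4.583 -0.698] 0.5066489215162568 33.4
0.86 [0.229 5.149 0.144] 0.5016043001944235 33.4
0.96 [0.535 6.356 0.072] 0.509919964553419 33.4
1.06 [-0.491  6.641 -0.102] 0.503755233786665 33.5
7.6083
```

```bash
python3 - <<'E'
from station import env
from h import *
np.set_printoptions(precision=3,suppress=True)
q=quat([1,0,0],[0,0,-1])
env.open_gripper()
p=np.array(env.current_tool_pos()); 
env.move_linear(p+[0,0,.07])
env.move_linear(p+[-.12,.05,.07],rate=.25)
env.move_pose([.413,.34,.25],q)
for n in("side","top"):
    f=env.grab_frame(n); pickle.dump(f,open(f"pics/{n}2.pkl","wb"))
cv2.imwrite("pics/c2.png",np.hstack([crop(load("top2"),226,125,100,125,4),crop(load("side2"),215,120,100,125,4)]))
print(env.current_t())
E
```

```text
10.7167
```

View pics/c2.png

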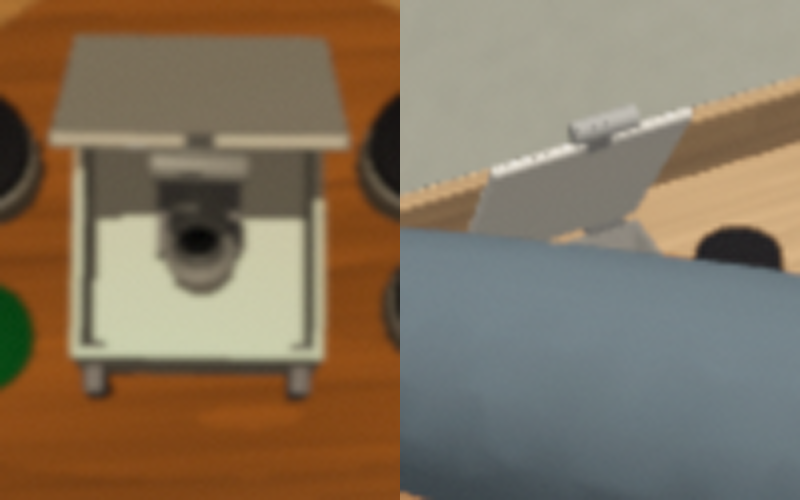

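```bash
python3 - <<'E'
from h import *
np.set_printoptions(precision=4,suppress=True)
t,s=load("top2"),load("side2")
T=lambda X,Y:((X+.5)/4-.5+226,(Y+.5)/4-.5+125)
S=lambda X,Y:((X-400+.5)/4-.5+215,(Y+.5)/4-.5+120)
b,e=tri(t,T(200,167),s,S(604,125)); print("bar",b,e)
print("angle from hinge", np.degrees(np.arctan2(b[2]-.14,.739-b[0])+0.003/.211))
print("rim front",plane(t,T(70,359),.14),plane(t,T(325,359),.14))
M=np.array([.624,.0085,.125]);a=np.array([-np.sin(np.radians(35)),0,np.cos(np.radians(35))]);ey=np.array([0,1,0]);ex=np.cross(ey,a)
im=crop(t,246,160,60,50,12); inv=lambda P:((proj(t,P)-[246,160]+.5)*12-.5)
im0=im.copy()
for r,c,d in((.0215,(0,0,255),0),(.0165,(0,255,0),0),(.013,(255,0,0),-.005)):
    P=[M+a*d+r*(np.cos(x)*ex+np.sin(x)*ey) for x in np.linspace(0,6.283,60)]
    cv2.polylines(im,[inv(P).astype(int)],True,c,1)
cv2.imwrite("pics/c3.png",cv2.resize(np.vstack([im0[:,100:620],im[:,100:620]]),None,fx=.5,fy=.5) if 0 else np.hstack([im0[60:540,160:560],im[60:540,160:560]]))
print(proj(t,M))
E
```

```text
bar [0.6309 0.0095 0.3199] [np.float64(0.0007057804150344132), np.float64(0.0007057804150343265)]
angle from hinge 59.80609779234319
rim front [0.5604 0.0799 0.14  ] [ 0.5639 -0.0612  0.14  ]
[[276.0593 187.8977]]
```

View pics/c3.png

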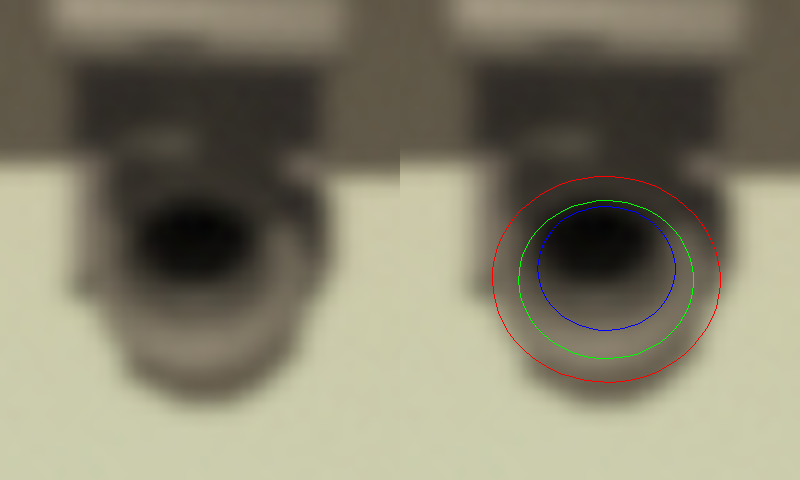

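Lid stands at ≈60° and the collet ring (centre ≈(276,188.5) in the full top picture) agrees with the predicted mouth to about 1–2 mm. Now the tube.

```bash
cat >>h.py <<'E'
psi=np.radians(1.0)
a=np.array([-np.sin(np.radians(35))*np.cos(psi),-np.sin(np.radians(35))*np.sin(psi),np.cos(np.radians(35))])
M=np.array([.6235,.0090,.125]); ey=np.array([-np.sin(psi),np.cos(psi),0]); ex=np.cross(ey,a)  # ex: up-forward in-plane
qi=quat(ex,-a)
E
python3 - <<'E'
from station import env
from h import *
np.set_printoptions(precision=3,suppress=True)
best=None
for sy in(1,-1):
    q=quat([0,sy,0],[0,0,-1]); j=env.inverse_kinematics([.4135,.34,.25],q); print(sy,j)
    if j is not None and (best is None or abs(j[5]-1.1)<abs(best[1][5]-1.1)): best=(q,j)
q=best[0]
env.move_pose([.4135,.34,.25],q)
env.move_linear([.4135,.34,.096],rate=.12); print(env.current_force())
env.grab(70); print("grip",env.current_width()*85,env.current_grasp_force(),env.current_force())
env.move_linear([.4135,.34,.25],rate=.12); print("lift",env.current_width()*85,env.current_force())
env.move_pose(M+a*.146,qi); print(env.current_joint_positions(),env.current_force(),env.current_t())
for n in("side","top"):
    f=env.grab_frame(n); pickle.dump(f,open(f"pics/{n}3.pkl","wb"))
cv2.imwrite("pics/c4.png",np.hstack([crop(load("top3"),200,120,130,150,3),crop(load("side3"),180,120,130,150,3)]))
E
```

```text
1 [ 0.476 -0.041  1.832 -0.     1.351  0.476]
-1 [ 0.476 -0.041  1.832 -0.     1.351 -2.665]
[-0.391  0.108  0.481]
grip 22.3682331245556 68.56843560934067 [0.549 0.044 1.896]
lift 22.436708358259786 [ 0.01  -0.837 -1.626]
[-0.276 -0.377  2.209  0.251  0.735  1.139] [ 0.143 -1.101 -1.456] 16.9083
```

View pics/c4.png

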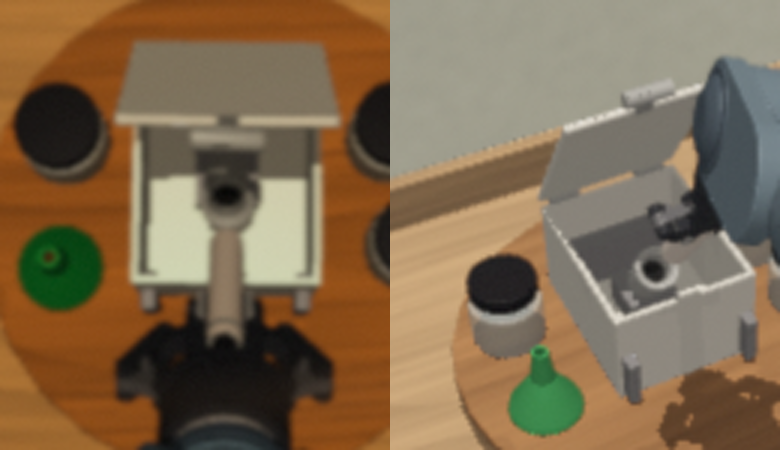

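Both views show tube and collet now: in the top view the tube (x≈226) points right at the collet (x≈229); the side view shows the collet mouth ring at ≈(657,269) in the composite, i.e. pixel ≈(268.8,209.4).

```bash
python3 - <<'E'
from h import *
np.set_printoptions(precision=4,suppress=True)
t,s=load("top3"),load("side3")
o=[]
for f,u,v,w,h in((t,250,165,50,60),(s,245,185,50,60)):
    im=crop(f,u,v,w,h,8); inv=lambda P:((proj(f,P)-[u,v]+.5)*8-.5).astype(int)
    o.append(im.copy())
    for r,c,d in((.0215,(0,0,255),0),(.0165,(0,255,0),0)):
        P=[M+a*d+r*(np.cos(x)*ex+np.sin(x)*ey) for x in np.linspace(0,6.283,60)]
        cv2.polylines(im,[inv(P)],True,c,1)
    if f is t:   # expected tube outline
        for k in(-1,1): cv2.polylines(im,[inv([M+a*.06+ey*.012*k,M+a*.15+ey*.012*k])],False,(255,0,0),1)
    o[-1]=np.vstack([im]) if f is t else np.hstack([o[-1],im])
    print(proj(f,M))
cv2.imwrite("pics/c5.png",cv2.resize(np.hstack(o),None,fx=.66,fy=.66,interpolation=cv2.INTER_AREA))
E
```

```text
[[275.8332 188.1104]]
[[268.7597 208.2344]]
```

View pics/c5.png

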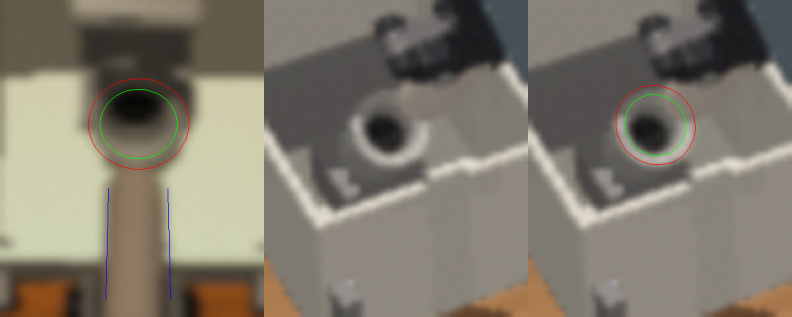

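```bash
cat >>h.py <<'E'
def ins(env,C,d0,d1,step,tare,lim=35,gain=.00006,rate=.05,stop_ax=None):
    """advance TCP along -a from d0 to d1 (distance of TCP from mouth C), nulling lateral force"""
    B=np.array([a,ex,ey]); C=C.copy()
    for d in np.linspace(d0,d1,max(1,int(round(abs(d0-d1)/step)))+1)[1:]:
        env.move_linear(C+a*d,rate=rate)
        f=B@(np.array(env.current_force())-tare)
        e=B@(np.array(env.current_tool_pos())-C)
        print(f"depth {1e3*(.086-d):5.1f} act {1e3*(.086-e[0]):5.1f} Fa {f[0]:6.1f} Fx {f[1]:6.1f} Fy {f[2]:6.1f}")
        if np.linalg.norm(f)>lim or (stop_ax and f[0]>stop_ax): print("STOP");return C,d
        C+=np.clip(gain*f[1],-8e-4,8e-4)*ex+np.clip(gain*f[2],-8e-4,8e-4)*ey
    return C,d
E
python3 - <<'E'
from station import env
from h import *
np.set_printoptions(precision=4,suppress=True)
env.pause(.2)
tare=np.array(env.current_force()); print(tare)
C=M+[-.001,0,0]-.001*ey
C,d=ins(env,C,.146,.091,.055,tare,rate=.1)
C,d=ins(env,C,d,.071,.002,tare,lim=15)
print(C-M,d,env.current_t(),env.current_width()*85); np.savez("st.npz",C=C,d=d,tare=tare)
E
```

```text
[ 0.459  -0.493  -1.0791]
depth  -5.0 act  -5.2 Fa    0.4 Fx   -0.9 Fy    0.8
depth  -3.0 act  -3.4 Fa   -0.3 Fx   -0.5 Fy    1.0
depth  -1.0 act  -1.0 Fa   -0.1 Fx   -0.0 Fy    0.4
depth   1.0 act   1.1 Fa   -0.4 Fx   -0.6 Fy    0.9
depth   3.0 act   3.1 Fa    0.3 Fx   -0.2 Fy    0.4
depth   5.0 act   5.1 Fa    0.5 Fx   -1.2 Fy    0.2
depth   7.0 act   7.0 Fa    0.6 Fx    1.4 Fy    1.5
depth   9.0 act   8.9 Fa    1.8 Fx    1.0 Fy    0.6
depth  11.0 act  11.0 Fa   -3.0 Fx    2.7 Fy    3.2
depth  13.0 act  13.0 Fa   -0.8 Fx    3.3 Fy    4.1
depth  15.0 act  15.0 Fa   -0.0 Fx    3.2 Fy    4.2
[-0.0006  0.      0.0003] 0.071 20.4 22.5793060656004
```

```bash
python3 - <<'E'
from station import env
from h import *
z=np.load("st.npz"); C,d,tare=z["C"],float(z["d"]),z["tare"]
C,d=ins(env,C,d,.043,.002,tare,lim=45,gain=.0001,stop_ax=30)
if d<.0431: C,d=ins(env,C,d,.036,.001,tare,lim=45,gain=.0001,stop_ax=28)
print(C-M,d,env.current_t(),env.current_width()*85,env.current_grasp_force()); np.savez("st.npz",C=C,d=d,tare=tare)
E
```

```text
depth  17.0 act  17.1 Fa   -0.5 Fx    2.8 Fy    2.8
depth  19.0 act  19.0 Fa    3.4 Fx    1.3 Fy    1.5
depth  21.0 act  20.9 Fa    5.0 Fx    2.0 Fy    0.7
depth  23.0 act  23.0 Fa    5.3 Fx    1.2 Fy   -0.3
depth  25.0 act  25.1 Fa    6.0 Fx    0.6 Fy    0.1
depth  27.0 act  27.1 Fa    4.5 Fx    0.5 Fy   -0.4
depth  29.0 act  29.1 Fa    3.8 Fx    0.9 Fy   -1.3
depth  31.0 act  31.1 Fa    4.5 Fx    0.6 Fy   -1.4
depth  33.0 act  33.1 Fa    5.2 Fx   -0.0 Fy   -1.1
depth  35.0 act  35.1 Fa    4.1 Fx    1.5 Fy    0.3
depth  37.0 act  37.2 Fa    3.5 Fx    1.0 Fy   -0.5
depth  39.0 act  39.2 Fa    4.4 Fx    0.8 Fy    0.3
depth  41.0 act  41.2 Fa    3.7 Fx   -0.5 Fy   -0.4
depth  43.0 act  43.2 Fa    3.2 Fx   -0.7 Fy    0.3
depth  44.0 act  44.1 Fa    5.8 Fx   -1.0 Fy   -0.0
depth  45.0 act  45.0 Fa    6.4 Fx   -0.8 Fy    0.8
depth  46.0 act  46.0 Fa    6.4 Fx   -0.3 Fy    0.2
depth  47.0 act  46.5 Fa   15.2 Fx   -2.6 Fy   -0.0
depth  48.0 act  46.6 Fa   30.4 Fx   -6.0 Fy   -1.1
STOP
[-3.07852413e-05  2.09602033e-04  6.81109519e-04] 0.038 25.15 22.357965214373046 71.81786924600601
```

Firm stop at ≈46 mm depth: bottomed. Relieve the push, release, back off along the bore and look.

```bash
python3 - <<'E'
from station import env
from h import *
np.set_printoptions(precision=3,suppress=True)
z=np.load("st.npz"); C,tare=z["C"],z["tare"]
env.move_linear(C+a*.0392,rate=.05); print(env.current_force()-tare)
env.open_gripper(); print(env.current_width())
env.move_linear(C+a*.17,rate=.12); print(env.current_force())
env.move_linear(C+a*.17+np.array([-.08,0,.03]),rate=.15)
for n in("side","top"):
    f=env.grab_frame(n); pickle.dump(f,open(f"pics/{n}4.pkl","wb"))
cv2.imwrite("pics/c6.png",np.hstack([crop(load("top4"),200,120,130,150,3),crop(load("side4"),180,120,130,150,3)]))
print(env.current_t())
E
```

```text
[-7.14   0.063  8.928]
1.002583599254026
[-0.141 -0.286  0.464]
28.0917
```

View pics/c6.png

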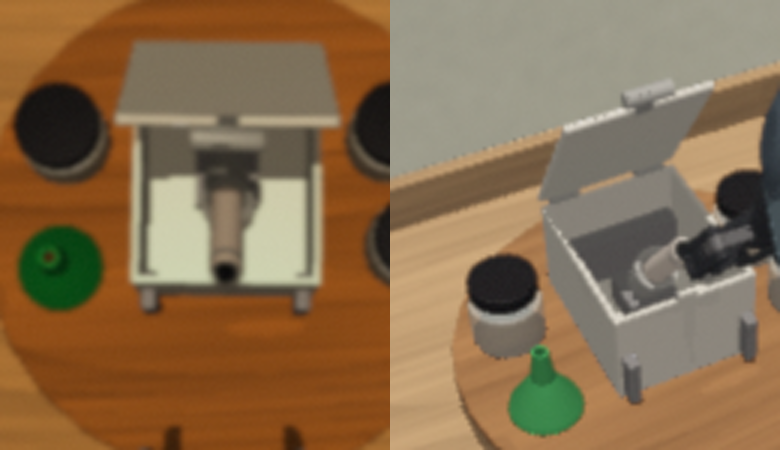

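Top view: the tube sits in the collet with its free end at ≈(225,270) in the crop, i.e. pixel ≈(274.8,209.8). The lid still stands. I'll compare that with the position expected for 95 mm protruding.

```bash
python3 - <<'E'
from h import *
t=load("top4");C=np.load("st.npz")["C"]
for L in(.095,.100,.105,.123): print(L,proj(t,C+a*L))
E
```

```text
0.095 [[275.66447456 207.93716008]]
0.1 [[275.66007539 209.08644092]]
0.105 [[275.65563615 210.24714968]]
0.123 [[275.63931493 214.52291758]]
```

The free end agrees to within picture accuracy: the mouth itself also read about 1 px low. The hard stop was at the expected depth, so I'm handing in.

```bash
python3 -c "
from station import env
print(env.current_t(),env.current_force()); print(env.finish_job())"
```

```text
28.0917 [ 0.0745799  -0.35448513 -0.01132   ]
the job is handed in; nothing more can be done
None
```

The job is handed in at about 28 s: the lid stands at about 60°, and the tube was pushed past the seal to a hard stop about 46 mm deep (45 mm expected), then released; the jars, mortar, strainer and funnel were not touched.

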